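# Isolate the bench outlet and put its plug in the lockout tray

### The arm

A 7-joint arm with a two-finger parallel gripper is mounted at the origin on the work surface. World frame = base frame: x ahead of the robot, y to its left, z up, the work surface at z = 0. Lengths are in m, angles in rad, forces in N, time in s.
With the tool pointing down it reaches from about 0.35 to 0.9 m from the base axis. Payload 7.2 kg.
Tool frame: the origin (TCP) lies midway between the tips of the shut fingers; the grasp point (between the pads) lies ctrl.hold_point_z behind it (ctrl.hold_point_z is the distance from the TCP to the grasp point, in m); z points along the fingers, y is the line along which they close (so a half turn about z gives the same grasp; the last joint's range is limited). The gripper opens to 85 mm and grips with 20 to 120 N. Pads are 22 mm wide; open, the fingers measure 114 mm over their backs; the gripper's body (76 mm by 85 mm) begins 54 mm behind the grasp point. The pads swing forward as they close: fully open they stand 13 mm farther back than shut.
Start: joints at [1.039, 0.411, -0.013, 1.596, 0.006, 1.134, -0.082], TCP at [0.28, -0.559, 0.231] pointing down, gripper open.
Joint ranges: [-2.95, 2.95], [-0.29, 1.99], [-1.47, 1.44], [0.14, 2.54], [-1.03, 4.17], [0.13, 1.85], [-2.86, 2.86]. Speed limits (rad/s): [2.39, 2.39, 3.01, 3.01, 3.14, 3.14, 3.14].

### API

Orientations are given as a 3x3 rotation matrix whose columns are the frame's x, y, z axes.
In Python, from cell import get_state, camera, ctrl gives the robot as it stands.
- The arm moves only by the tool send_rows, never from a script. Its argument "increments" is a list of rows, each a list of 3 entries, a list of its own where there are three numbers: the shift along the tool's x, y, z in mm, then the turn, a rotation vector about the tool's x, y, z in rad, then the opening, from 0 (shut) to 1 (fully open). A call has 1 to 8 rows; each row shifts and turns the commanded pose from where the row before left it, along the tool's axes as they then stand; what a row does not reach is not made up. A row lasts 1/10 s, in which the tool goes at most 50 mm and 8.59 degrees, less where a joint would pass 70% of its speed; a pose out of reach is approached as far as the arm can. A call with a gripper value outside its range is refused whole. The fingers move at their own pace and stop on an object; the grip force is fixed at half the most. Time passes only in rows, so rows that do not move let the fingers close. It gives the time, the measured TCP pose, the force, the opening and the grip force at its end, in the units of the state.
- get_state(): the state, without advancing time (a new reading comes with each control period).
- camera(name): name is "scene" or "top" or "wrist"; returns a dict with "color" (420x560x3 uint8, blue, green, red), "depth" (420x560 float32, m along the optical axis (not along the pixel's ray), 0 where there is no reading), "fx", "fy", "cx", "cy" (pixels), "k1" (the pictures are not rectified: a ray, as slopes to the right and down, at radius r is drawn at 1 + k1 r^2 times it, then the intrinsics apply), "cam_to_world" (4x4, takes a point from camera to world coordinates). Camera axes: x right, y down, z forward; pixel columns grow to the right and rows downward; lengths in m; the calibration is good to about 2 mm. A picture is of the moment at which its call begins.
- ctrl.finish_job(): hands the job in; it is judged then, once.
The state is a dict: "t": time; "q": joint angles; "dq": joint speeds; "tau": joint torques, N m; "tool_pos": TCP position; "orientation": TCP orientation; "force": force on the tool from outside, world axes, zero at the start; "wrist_torque": the same for the moment, N m; "width": finger opening in m; "grasp_force": force on a finger pad.
Only numpy, scipy, OpenCV 4.12 (cv2) and the standard library are available. Lean on these libraries where they do the work, as an engineer would, in place of code of your own. Each camera call takes 0.05 s, during which the arm holds its last target. There are 200 camera calls.

### The job

Lock out the yellow bench power box: first push its switch lever all the way over to off (away from the robot), then pull the red plug straight up out of its socket against the spring catch and set it down standing upright on its foot in the green lockout tray, beside the padlock. Do not drop it, leave the blue plug fully home in its socket, and leave everything else on the bench where it is.

Things in the scene. Friction and masses are not known exactly. Their poses are not given: they have to be found in the camera images.
- power_box: Yellow box fixed to the bench, left or right of the tray, 150 (its x) by 290 (y) by 90 mm high; origin at the centre of its underside, x away from the robot, z up, turned up to 0.3 rad either way. On top, at its x = 0: plug sockets at y = +85 mm and y = 0 (which holds the red plug and which the blue varies), switch lever at y = -105 mm.
- switch (a joint): Lever angle (rad): 0 = leaning to the box's -x (towards the robot), on; 1.0 = leaning fully to its +x, off; starts at 0 to 0.12. The pivot, along the box's y, is 112 mm above the bench at the box's (0, -105 mm), on a grey block 70 (x) by 50 (y) by 25 mm high. Light friction, about 1 N at the ball; it stays where it is left.
- switch_tip (a point): Centre of the black ball, 26 mm across, at the end of the 80 mm lever (10 mm steel rod); 182 mm above the bench at either end of the swing and 192 mm midway, 38 mm from the pivot in the box's -x when on, +x when off.
- red_plug_grip (a point): Centre of the red plug's upright grip bar: 24 mm thick along the plug's x (pinch it here), 60 mm along y, 48 mm tall, top 24 mm above this point, on a red flange 52 x 66 x 8 mm whose underside is 32 mm below it. Seated, the flange lies on the box's top (this point 122 mm above the bench) and the axes are parallel to the box's. Loose, about 0.25 kg.
- red_plug_foot (a point): Centre of the red plug's flat foot, the underside of its black shank 36 (x) x 50 (y) x 44 mm long below the flange; 76 mm below the grip point; the plug stands on it. Seated it is 46 mm above the bench. Two spring catches grip the shank: a straight upward pull of about 10 to 20 N frees it in the first 7 mm; after 44 mm the foot is out of the socket.
- blue_plug_grip (a point): Grip point of the blue plug, the same make as the red one; to be left fully home in its socket.
- blue_plug_foot (a point): Centre of the blue plug's foot, 76 mm below its grip point; 46 mm above the bench when seated.
- tray: Open green lockout tray, fixed to the bench, 170 (its x) by 250 (its y) by 30 mm high, walls and floor 4 mm thick; origin at the centre of its underside, z up, turned up to 0.3 rad either way. A brass padlock lies in its -y half, the +y half is empty.
- padlock: Loose brass padlock lying in the tray's -y half, 45 (x) by 50 (y) by 22 mm high, with a steel shackle reaching to 59 mm in its +x; origin at the centre of the underside of its body.
Not all that is in view belongs to the job. What is meant by the part that bears blue_plug_grip is not brown or white, and is the smaller of those in its own colour.

How it is judged:
By the outcome, as a careful person would: the job done as asked, in the order asked, and still so for the second after the job is handed in, with the robot touching nothing.
It also fails if it takes over 64 s, if anything falls off the work surface, if the arm or the gripper's body presses on something with over 40 N, if the wrist force passes 120 N, or if a joint passes its speed limit or range.

## Working session

There is one attempt and no reset: what is moved stays moved. The work goes in short steps, Python scripts to look and compute and a tool call to move; the robot and the scene stay as the last step left them, time stands still between calls to the robot, and variables do not carry over. Pictures are saved under pics/ and viewed, at most 10 in all, crops included, and the job is handed in when it is done.

Besides the shell and the picture viewer there is one more tool, called after ">>>" in YAML: its name, and indented under it one key for each argument. send_rows: Moves the arm, as the interface text tells. Its arguments: {"type":"object","properties":{"increments":{"type":"array"}},"required":["increments"]}

```bash
mkdir -p pics
cat > h.py <<'E'
import numpy as np,cv2
from cell import get_state,camera,ctrl
def pts(c):
    h,w=c['depth'].shape
    u,v=np.meshgrid(np.arange(w),np.arange(h))
    K=np.array([[c['fx'],0,c['cx']],[0,c['fy'],c['cy']],[0,0,1]])
    xd=(u-c['cx'])/c['fx'];yd=(v-c['cy'])/c['fy'];x,y=xd.copy(),yd.copy()
    for _ in range(10):
        s=1+c['k1']*(x*x+y*y);x,y=xd/s,yd/s
    T=np.array(c['cam_to_world']);ray=np.stack([x,y,np.ones_like(x)],-1)
    P=(ray*c['depth'][...,None])@T[:3,:3].T+T[:3,3]
    return P,ray@T[:3,:3].T,T[:3,3]
E
python3 - <<'E'
from h import *
for n in('top','scene'):
    c=camera(n);cv2.imwrite(f'pics/{n}0.png',c['color']);np.savez(f'{n}0.npz',**c)
    print(n,c['k1'],c['fx'],np.round(c['cam_to_world'],3).tolist(),(c['depth']==0).mean())
s=get_state();print(s['tool_pos'],np.round(s['orientation'],3).tolist(),s['width'],ctrl.hold_point_z)
E
```

```text
top -0.09358619997402741 508.3485540866127 [[-0.026, -0.995, 0.095, 0.427], [-1.0, 0.026, -0.009, -0.011], [0.007, -0.095, -0.995, 1.23], [0.0, 0.0, 0.0, 1.0]] 0.003979591836734694
scene 0.006421101670085834 454.4851941385232 [[-0.418, 0.713, -0.562, 1.235], [0.908, 0.324, -0.264, 0.277], [-0.006, -0.621, -0.783, 1.044], [0.0, 0.0, 0.0, 1.0]] 0.004085884353741497
[ 0.27934889 -0.55858144  0.23051855] [[0.894, 0.447, -0.001], [0.447, -0.894, 0.001], [-0.0, -0.001, -1.0]] 0.08560323938075519 0.0187
```

View pics/top0.png

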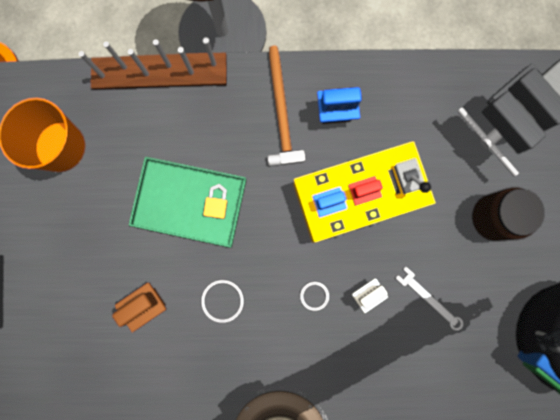

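View pics/scene0.png

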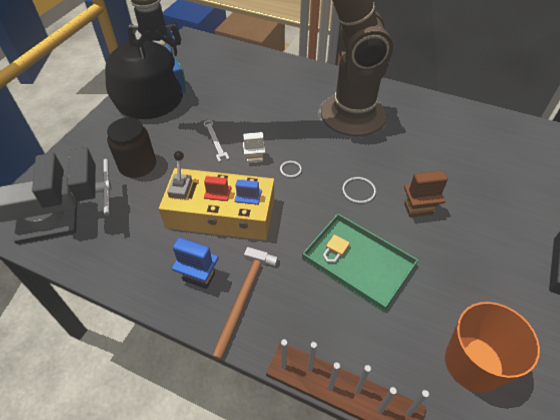

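The top view shows the box at (365,192). Red plug is at (367,190), lever ball at (426,187), tray at (188,202) with the padlock at (215,203).

There are two blue candidates: the small one seated in the box at (329,203), and a larger loose one on the bench at (340,104). The seated, smaller one is blue_plug_grip. The brown (138,306) and white (370,295) plugs are excluded by the description.

```bash
cat > m.py <<'E'
from h import *
def masks(c):
    hsv=cv2.cvtColor(c['color'],cv2.COLOR_BGR2HSV);H,S,V=cv2.split(hsv)
    sat=(S>120)&(V>60)
    return dict(yel=sat&(H>22)&(H<34),red=sat&((H<5)|(H>174)),blue=sat&(H>100)&(H<125),green=sat&(H>60)&(H<90)&(S>100),black=V<45)
def rect(p):
    (c,s,a)=cv2.minAreaRect(p[:,:2].astype(np.float32)*1000);return np.round(c,1),np.round(s,1),round(a,2)
E
python3 - <<'E'
from m import *
for n in('top','scene'):
    c=dict(np.load(f'{n}0.npz'));P,R,O=pts(c);m=masks(c);Z=P[...,2]
    box=m['yel']&(abs(Z-.09)<.008)&(abs(P[...,1])<.4); 
    # clean
    def big(k):
        k=cv2.morphologyEx(k.astype(np.uint8),cv2.MORPH_OPEN,np.ones((2,2)));N,L,S,_=cv2.connectedComponentsWithStats(k);return L==1+S[1:,4].argmax()
    b=big(box);print(n,'box',rect(P[b]),P[b].mean(0).round(4))
    c0=np.array(rect(P[b])[0])/1000
    near=np.hypot(P[...,0]-c0[0],P[...,1]-c0[1])<.19
    for k in('red','blue'):
        q=big(m[k]&near&(Z>.135)&(Z<.16));print(k,q.sum(),rect(P[q]),np.median(P[q],0).round(4))
    q=big(m['black']&near&(Z>.165)&(Z<.22));print('ball',q.sum(),P[q].mean(0).round(4),P[q].max(0).round(4),P[q].min(0).round(4))
    g=big(m['green']&(Z>.018)&(Z<.045));
    g=m['green']&(Z>.022)&(Z<.04);print('rim',g.sum(),rect(P[g]))
    q=big(m['green']&(Z<.015));print('floor',rect(P[q]))
    q=big(m['yel']&(Z<.04)&(Z>.01));print('lock',rect(P[q]))
c=dict(np.load('top0.npz'))['color'][80:250,285:445];cv2.imwrite('pics/crop0.png',cv2.resize(c,None,fx=3.5,fy=3.5,interpolation=cv2.INTER_CUBIC))
E
```

```text
top box (array([ 562.6, -183.6]), array([155.3, 410.1]), 17.51) [ 0.5685 -0.2039  0.0919]
red 279 (array([ 514.9, -119.4]), array([ 33.6, 276.7]), 32.25) [ 0.5702 -0.2066  0.1446]
blue 267 (array([503.5, -73.8]), array([ 39.9, 193.6]), 39.14) [ 0.5467 -0.1248  0.1445]
ball 35 [ 0.5622 -0.315   0.1914] [ 0.57   -0.3095  0.1973] [ 0.5556 -0.3236  0.1849]
rim 282 (array([565.2, 205.7]), array([248.1, 165.3]), 76.59)
floor (array([550.8, 146.9]), array([366.6, 165.1]), 76.18)
lock (array([507.1,  68.8]), array([219.7,  56.2]), 59.32)
scene box (array([898.8, -51.6]), array([891.4, 302.3]), 25.6) [ 0.6006 -0.1899  0.0966]Traceback (most recent call last):
  File "<stdin>", line 12, in <module>
  File "<stdin>", line 7, in big
ValueError: attempt to get argmax of an empty sequence
```

```bash
cat >> m.py <<'E'
def big(k):
    k=cv2.morphologyEx(k.astype(np.uint8),cv2.MORPH_OPEN,np.ones((2,2)));N,L,S,_=cv2.connectedComponentsWithStats(k);return L==1+S[1:,4].argmax() if N>1 else k>5
def plane(R,O,q,z):
    r=R[q];return O+r*((z-O[2])/r[:,2])[:,None]
E
python3 - <<'E'
from m import *
for n in('top','scene'):
    c=dict(np.load(f'{n}0.npz'));P,R,O=pts(c);m=masks(c);Z=P[...,2];X=P[...,0];Y=P[...,1]
    near=np.hypot(X-.57,Y+.2)<.19
    def show(k,q,z):
        p=plane(R,O,q,z);print(n,k,q.sum(),rect(p),'z med',np.median(Z[q]).round(4) if q.any() else 0)
    show('box',big(m['yel']&near&(Z>.08)),.09)
    for k in('red','blue'): show(k,big(m[k]&near&(Z>.135)),.146)
    q=big(m['black']&near&(Z>.17)&(Z<.22));show('ball',q,.185)
    t=(Y>.05)&(Y<.4)&(X>.4)&(X<.75)
    show('rim',m['green']&t&(Z>.022),.03)
    show('lock',big(m['yel']&t),.022)
c=dict(np.load('top0.npz'))['color'][80:250,285:445];cv2.imwrite('pics/crop0.png',cv2.resize(c,None,fx=3.5,fy=3.5,interpolation=cv2.INTER_CUBIC))
E
```

```text
top box 5341 (array([ 570.9, -209.9]), array([150.9, 290.3]), 16.3) z med 0.0892
top red 279 (array([ 569.8, -207. ]), array([24.3, 56. ]), 15.86) z med 0.1446
top blue 267 (array([ 545.7, -127.1]), array([24.7, 57.4]), 16.11) z med 0.1445
top ball 35 (array([ 562.8, -317.5]), array([16.5, 12.2]), 15.55) z med 0.191
top rim 282 (array([564.7, 205.8]), array([247.4, 164.6]), 76.46) z med 0.0285
top lock 398 (array([546.9, 138.5]), array([51.3, 45.4]), 79.74) z med 0.0245
scene box 1691 (array([ 577.5, -204.5]), array([144.5, 286. ]), 16.1) z med 0.09
scene red 145 (array([ 580. , -201.7]), array([24.6, 56.2]), 24.41) z med 0.1438
scene blue 133 (array([ 554.4, -121.7]), array([23.2, 56.3]), 16.14) z med 0.1451
scene ball 0 (array([0., 0.]), array([0., 0.]), 0.0) z med 0
scene rim 0 (array([0., 0.]), array([0., 0.]), 0.0) z med 0
scene lock 0 (array([0., 0.]), array([0., 0.]), 0.0) z med 0
```

View pics/crop0.png

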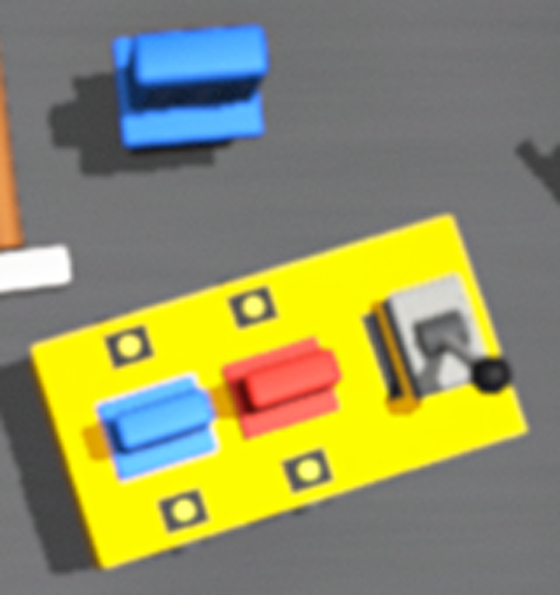

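The crop confirms it: the small blue plug is seated in the box next to the red one, at crop (155,415). The loose blue block at (195,85) is clearly larger, so it's a decoy.

Box centre is at about (571,-210) mm with a yaw of 16.3°. I'll turn the tool first and close the fingers.

>>> send_rows:
  increments:
    - [[0,0,-8],[0,0,-0.139],0]
    - [[0,0,-8],[0,0,-0.139],0]
    - [[0,0,-8],[0,0,-0.139],0]
    - [[0,0,-8],[0,0,-0.139],0]
    - [[0,0,-8],[0,0,-0.139],0]
    - [[0,0,-8],[0,0,-0.139],0]
    - [[0,0,0],[0,0,-0.139],0]
    - [[0,0,0],[0,0,-0.139],0]

```text
t: 0.9
tool_pos: [0.2795, -0.5589, 0.2792]
orientation: [[-0.011, 1.0, -0.0], [1.0, 0.011, 0.0], [0.0, -0.0, -1.0]]
force: [0.3, -0.4, -0.1]
width: -0.0
grasp_force: 0.0
```

>>> send_rows:
  increments:
    - [[0,0,0],[0,0,-0.139],0]
    - [[0,0,0],[0,0,-0.139],0]
    - [[0,0,0],[0,0,0],0]

```text
t: 1.2
tool_pos: [0.2793, -0.5588, 0.2788]
orientation: [[-0.281, 0.96, -0.0], [0.96, 0.281, 0.001], [0.001, 0.0, -1.0]]
force: [0.4, -0.9, -0.2]
width: -0.0003
grasp_force: 0.0
```

```bash
cat > go.py <<'E'
import sys
from h import *
# go.py bx by z : tool-frame shift (mm) to box-frame point, and yaw error
def rel(tgt,yaw):
    s=get_state();R=np.array(s['orientation']);p=np.array(s['tool_pos'])*1000
    y=R[:,1];e=np.arctan2(np.sin(yaw),np.cos(yaw))-np.arctan2(y[1],y[0])
    e=(e+np.pi/2)%np.pi-np.pi/2
    print('tcp',p.round(1),'tool shift',(R.T@(np.array(tgt)-p)).round(1),'tool rz',round(-e,4),'tilt z',R[:,2].round(3),'F',np.round(s['force'],1),'w',round(s['width'],4),'gf',np.round(s['grasp_force'],1),'t',round(s['t'],2))
if __name__=='__main__':
    a=np.deg2rad(16.3);bx,by,z=map(float,sys.argv[1:4])
    rel([571+bx*np.cos(a)-by*np.sin(a),-210+bx*np.sin(a)+by*np.cos(a),z],a)
E
python3 go.py -90 -105 168
```

```text
tcp [ 279.3 -558.8  278.8] tool shift [147.7 287.9 110.9] tool rz 0.0004 tilt z [-0.     0.001 -1.   ] F [ 0.4 -0.9 -0.2] w -0.0003 gf 0.0 t 1.2
```

>>> send_rows:
  increments:
    - [[18.5,36,0],[0,0,0],0]
    - [[18.5,36,0],[0,0,0],0]
    - [[18.5,36,0],[0,0,0],0]
    - [[18.5,36,0],[0,0,0],0]
    - [[18.5,36,0],[0,0,0],0]
    - [[18.5,36,0],[0,0,0],0]
    - [[18.5,36,0],[0,0,0],0]
    - [[18.5,36,0],[0,0,0],0]

```text
t: 2.0
tool_pos: [0.5157, -0.3352, 0.2791]
orientation: [[-0.275, 0.962, -0.0], [0.962, 0.275, 0.0], [0.0, -0.0, -1.0]]
force: [-0.4, 0.0, -0.7]
width: -0.0001
grasp_force: 0.0
```

>>> send_rows:
  increments:
    - [[0,0,20],[0,0,0],0]
    - [[0,0,20],[0,0,0],0]
    - [[0,0,20],[0,0,0],0]
    - [[0,0,20],[0,0,0],0]
    - [[0,0,15],[0,0,0],0]
    - [[0,0,15],[0,0,0],0]
    - [[0,0,0],[0,0,0],0]

```text
t: 2.7
tool_pos: [0.5137, -0.336, 0.1671]
orientation: [[-0.278, 0.961, -0.003], [0.961, 0.278, 0.002], [0.003, -0.002, -1.0]]
force: [0.4, -0.6, -0.8]
width: -0.0004
grasp_force: 0.0
```

```bash
python3 go.py 8 -105 168; python3 -c "
from h import *
c=camera('scene');cv2.imwrite('pics/s1.png',cv2.resize(c['color'][130:270,120:300],None,fx=3,fy=3))"
```

```text
tcp [ 513.7 -336.   167.1] tool shift [ 0.1 98.4 -1.2] tool rz -0.0028 tilt z [-0.003  0.002 -1.   ] F [ 0.4 -0.6 -0.8] w -0.0004 gf 0.0 t 2.7
```

View pics/s1.png

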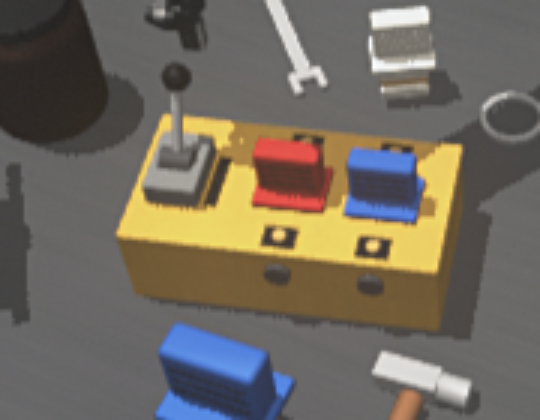

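The crop shows the ball at (176,77) and the fingertips behind it on the robot side, at (180,25). I'll push along the box's +x.

>>> send_rows:
  increments:
    - [[0,12,0],[0,0,0],0]
    - [[0,12,0],[0,0,0],0]
    - [[0,12,0],[0,0,0],0]
    - [[0,12,0],[0,0,0],0]
    - [[0,12,0],[0,0,0],0]
    - [[0,12,0],[0,0,0],0]
    - [[0,12,0],[0,0,0],0]
    - [[0,6,0],[0,0,0],0]

```text
t: 3.55
tool_pos: [0.6026, -0.3103, 0.1689]
orientation: [[-0.28, 0.96, 0.0], [0.96, 0.28, 0.001], [0.001, 0.0, -1.0]]
force: [-0.7, 0.2, -0.4]
width: -0.0003
grasp_force: 0.4
```

>>> send_rows:
  increments:
    - [[0,4,0],[0,0,0],0]
    - [[0,2,0],[0,0,0],0]
    - [[0,0,0],[0,0,0],0]

```text
t: 3.85
tool_pos: [0.6071, -0.3096, 0.1692]
orientation: [[-0.279, 0.96, 0.0], [0.96, 0.279, 0.0], [0.0, 0.0, -1.0]]
force: [0.3, -0.1, -0.3]
width: -0.0001
grasp_force: 0.0
```

```bash
python3 go.py 10 -105 168; python3 -c "
from h import *
c=camera('scene');cv2.imwrite('pics/s2.png',cv2.resize(c['color'][130:270,120:300],None,fx=3,fy=3))"
```

```text
tcp [ 607.1 -309.6  169.2] tool shift [0.7 3.3 1.2] tool rz -0.0015 tilt z [ 0.  0. -1.] F [ 0.3 -0.1 -0.3] w -0.0001 gf 0.0 t 3.85
```

View pics/s2.png

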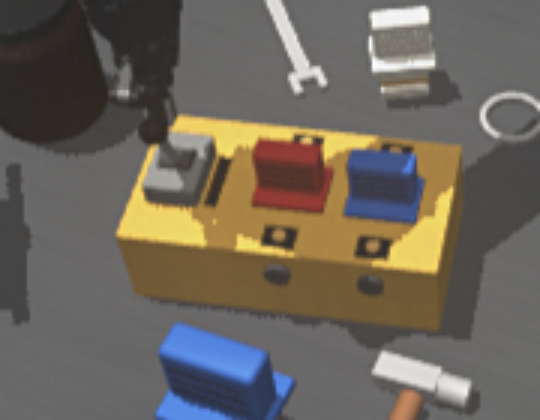

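The ball now sits in front of the fingers at crop (152,127), so the lever is moving with them. No stop force yet, so I'll go on in small steps.

>>> send_rows:
  increments:
    - [[0,3,0],[0,0,0],0]
    - [[0,3,0],[0,0,0],0]
    - [[0,2,0],[0,0,0],0]

```text
t: 4.2
tool_pos: [0.6147, -0.3075, 0.1693]
orientation: [[-0.279, 0.96, -0.0], [0.96, 0.279, -0.0], [-0.0, -0.0, -1.0]]
force: [-0.7, -1.4, -0.2]
width: 0.0002
grasp_force: 0.5
```

>>> send_rows:
  increments:
    - [[0,2,0],[0,0,0],0]
    - [[0,0,0],[0,0,0],0]

```text
t: 4.4
tool_pos: [0.6156, -0.3072, 0.1691]
orientation: [[-0.279, 0.96, -0.002], [0.96, 0.279, -0.0], [0.0, -0.002, -1.0]]
force: [-5.3, -0.2, 1.1]
width: -0.0
grasp_force: 2.3
```

>>> send_rows:
  increments:
    - [[0,2,0],[0,0,0],0]
    - [[0,2,0],[0,0,0],0]
    - [[0,0,0],[0,0,0],0]

```text
t: 4.7
tool_pos: [0.6162, -0.3072, 0.169]
orientation: [[-0.277, 0.961, -0.009], [0.961, 0.277, -0.001], [0.002, -0.008, -1.0]]
force: [-16.4, -0.0, 6.9]
width: 0.0002
grasp_force: 7.9
```

The stop force of 16 N shows the lever is fully off. I'll back away, lift, open the fingers and move over the red plug.

>>> send_rows:
  increments:
    - [[0,-10,0],[0,0,0],0]
    - [[0,-15,0],[0,0,0],0]
    - [[0,-15,-10],[0,0,0],0]
    - [[0,0,-30],[0,0,0],0]
    - [[0,0,-30],[0,0,0],0]
    - [[0,0,-10],[0,0,0],0]
    - [[30,0,0],[0,0,0],1]
    - [[30,0,0],[0,0,0],1]

```text
t: 5.5
tool_pos: [0.565, -0.2594, 0.2498]
orientation: [[-0.278, 0.961, 0.001], [0.961, 0.278, -0.0], [-0.001, 0.001, -1.0]]
force: [0.5, 0.9, 0.1]
width: 0.0282
grasp_force: 0.0
```

```bash
cat > look.py <<'E'
from m import *
c=camera('top');P,R,O=pts(c);m=masks(c);Z=P[...,2];near=np.hypot(P[...,0]-.57,P[...,1]+.2)<.19
cw=camera('wrist');cv2.imwrite('pics/w3.png',cw['color']);cv2.imwrite('pics/t3.png',c['color'])
q=m['black']&near&(Z>.165)&(Z<.21);print('ball?',q.sum(),np.median(P[q],0).round(3))
P,R,O=pts(cw);m=masks(cw)
for k,z in(('red',.146),('blue',.146)):
    q=big(m[k]&(abs(P[...,2]-z)<.008)&(np.hypot(P[...,0]-.57,P[...,1]+.2)<.19))
    if q.any(): print(k,q.sum(),rect(plane(R,O,q,z)),np.median(P[q],0).round(4))
E
python3 look.py; python3 go.py 0 0 108
```

```text
ball? 0 [nan nan nan]
red 2823 (array([ 575.2, -207.6]), array([23.6, 58.6]), 17.11) [ 0.5745 -0.2065  0.146 ]
blue 2535 (array([ 553.7, -135.4]), array([23.8, 42. ]), 16.88) [ 0.5534 -0.1345  0.146 ]
tcp [ 565.3 -254.5  250.2] tool shift [ 40.8  17.9 142.3] tool rz 0.0038 tilt z [ 0.001  0.002 -1.   ] F [ 0.4 -0.2  0.6] w 0.0435 gf 0.0 t 5.6
  return _methods._mean(a, axis=axis, dtype=dtype,
  ret = um.true_divide(
```

View pics/w3.png

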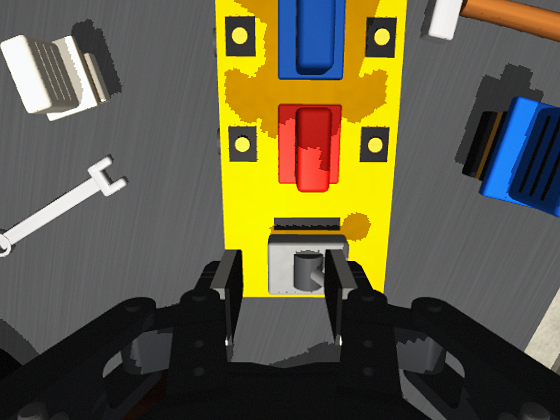

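Wrist view: the red grip bar is at (312,148), running parallel to the finger line, with blue above it at (312,35). The lever block at (295,265) has its rod leaning right, to the off side. I'll centre over the red plug and measure again.

>>> send_rows:
  increments:
    - [[20,10,10],[0,0,0],1]
    - [[21,10,10],[0,0,0],1]
    - [[0,0,20],[0,0,0],1]
    - [[0,0,20],[0,0,0],1]
    - [[0,0,0],[0,0,0],1]
    - [[0,0,0],[0,0,0],1]

```text
t: 6.2
tool_pos: [0.5731, -0.2148, 0.1896]
orientation: [[-0.279, 0.96, -0.0], [0.96, 0.279, 0.0], [0.0, -0.0, -1.0]]
force: [0.0, -0.2, 0.2]
width: 0.0854
grasp_force: 0.0
```

Run:
```python
from m import *
from go import rel
cw=camera('wrist');P,R,O=pts(cw);m=masks(cw)
q=big(m['red']&(abs(P[...,2]-.146)<.006)&(np.hypot(P[...,0]-.57,P[...,1]+.2)<.1))
r=rect(plane(R,O,q,.146));print(q.sum(),r,np.median(P[q],0).round(4))
rel([*r[0],108],np.deg2rad(16.5))
```

```text
4179 (array([ 574.9, -206.8]), array([23.5, 58.5]), 16.36) [ 0.5745 -0.2051  0.1461]
tcp [ 573.5 -214.8  190.2] tool shift [ 7.4  3.5 82.2] tool rz -0.0055 tilt z [ 0.001 -0.    -1.   ] F [-0.2  0.2  0.6] w 0.0854 gf 0.0 t 6.25
```

>>> send_rows:
  increments:
    - [[6,2.5,12],[0,0,0],1]
    - [[0,0,20],[0,0,0],1]
    - [[0,0,20],[0,0,0],1]
    - [[0,0,15],[0,0,0],1]
    - [[0,0,10],[0,0,0],1]
    - [[0,0,5],[0,0,0],1]
    - [[0,0,0],[0,0,0],1]

```text
t: 6.95
tool_pos: [0.5737, -0.2077, 0.1069]
orientation: [[-0.279, 0.96, -0.001], [0.96, 0.279, 0.0], [0.0, -0.0, -1.0]]
force: [-0.1, 0.3, 0.3]
width: 0.0853
grasp_force: 0.0
```

>>> send_rows:
  increments:
    - [[0,0,0],[0,0,0],0.4]
    - [[0,0,0],[0,0,0],0.4]
    - [[0,0,0],[0,0,0],0.35]
    - [[0,0,0],[0,0,0],0.33]

```text
t: 7.35
tool_pos: [0.5739, -0.208, 0.1077]
orientation: [[-0.279, 0.96, 0.001], [0.96, 0.279, -0.0], [-0.0, 0.001, -1.0]]
force: [-0.5, 0.2, -0.3]
width: 0.029
grasp_force: 0.0
```

>>> send_rows:
  increments:
    - [[0,0,0],[0,0,0],0.3]
    - [[0,0,0],[0,0,0],0.28]
    - [[0,0,0],[0,0,0],0.28]

```text
t: 7.65
tool_pos: [0.5739, -0.2079, 0.1075]
orientation: [[-0.279, 0.96, 0.0], [0.96, 0.279, -0.0], [-0.0, 0.0, -1.0]]
force: [0.2, 0.6, 1.3]
width: 0.0241
grasp_force: 3.0
```

>>> send_rows:
  increments:
    - [[0,0,0],[0,0,0],0.0]
    - [[0,0,0],[0,0,0],0.0]
    - [[0,0,0],[0,0,0],0.0]
    - [[0,0,0],[0,0,0],0]

```text
t: 8.05
tool_pos: [0.574, -0.2079, 0.1076]
orientation: [[-0.279, 0.96, 0.001], [0.96, 0.279, -0.0], [-0.0, 0.001, -1.0]]
force: [-1.1, 0.0, 5.4]
width: 0.0234
grasp_force: 59.6
```

>>> send_rows:
  increments:
    - [[0,0,-2],[0,0,0],0]
    - [[0,0,-2],[0,0,0],0]
    - [[0,0,-2],[0,0,0],0]
    - [[0,0,-2],[0,0,0],0]
    - [[0,0,-2],[0,0,0],0]
    - [[0,0,-2],[0,0,0],0]

```text
t: 8.65
tool_pos: [0.5734, -0.2076, 0.1195]
orientation: [[-0.279, 0.96, -0.001], [0.96, 0.279, 0.0], [0.0, -0.001, -1.0]]
force: [0.5, 0.9, -6.7]
width: 0.0235
grasp_force: 61.1
```

>>> send_rows:
  increments:
    - [[0,0,-5],[0,0,0],0]
    - [[0,0,-8],[0,0,0],0]
    - [[0,0,-10],[0,0,0],0]
    - [[0,0,-10],[0,0,0],0]
    - [[0,0,-10],[0,0,0],0]
    - [[0,0,-20],[0,0,0],0]
    - [[0,0,-20],[0,0,0],0]
    - [[0,0,-20],[0,0,0],0]

```text
t: 9.45
tool_pos: [0.5738, -0.2079, 0.224]
orientation: [[-0.279, 0.96, 0.001], [0.96, 0.279, -0.0], [-0.0, 0.001, -1.0]]
force: [0.3, 0.3, -2.3]
width: 0.023
grasp_force: 61.7
```

```bash
cat > l4.py <<'E'
from m import *
from go import rel
c=camera('scene');P,R,O=pts(c);m=masks(c);Z=P[...,2];X=P[...,0];Y=P[...,1];cv2.imwrite('pics/s4.png',c['color'])
q=m['red']&(abs(X-.57)<.1)&(abs(Y+.2)<.1);print('red z',np.percentile(Z[q],[2,50,98]).round(4))
q=m['blue']&(abs(X-.55)<.06)&(abs(Y+.12)<.06);print('blue z',np.percentile(Z[q],[2,50,98]).round(4))
c=camera('top');P,R,O=pts(c);H,S,V=cv2.split(cv2.cvtColor(c['color'],cv2.COLOR_BGR2HSV));X=P[...,0];Y=P[...,1]
t=(Y>.03)&(Y<.4)&(X>.4)&(X<.75);g=t&(H>55)&(H<95)&(S>60)
r=rect(plane(R,O,g&(P[...,2]>.022),.03));print('rim',r,'lock',rect(plane(R,O,big(t&(H>18)&(H<36)&(S>90)),.022)))
E
python3 l4.py; python3 go.py 0 0 200
```

```text
red z [0.2099 0.215  0.2635]
blue z [0.0948 0.1007 0.1484]
rim (array([566.4, 205.8]), array([251.1, 170.4]), 76.66) lock (array([547.2, 138.4]), array([53.2, 47.1]), 80.43)
tcp [ 575.5 -208.2  226.1] tool shift [-0.4 -4.9 26.1] tool rz -0.0015 tilt z [ 0.006 -0.002 -1.   ] F [ 0.1  0.1 -3.1] w 0.0236 gf 62.0 t 9.55
```

View pics/s4.png

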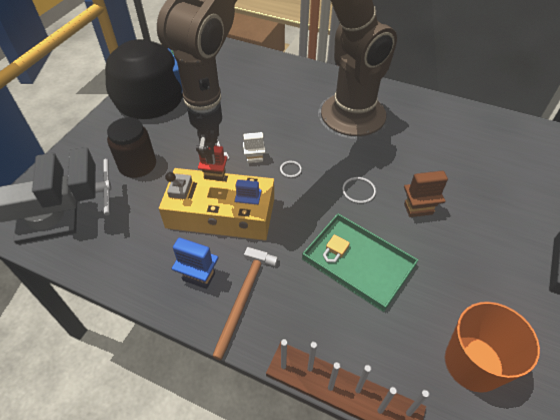

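The plug is out and held at (212,160), with its top at z 0.264, so it hasn't slipped. The ball at (171,176) is over on the off side and blue is still home. The tray is at (566,206) mm with a yaw of −13.3°, and the padlock is at tray (−3,−70), so I'm targeting tray (0,+55).

>>> send_rows:
  increments:
    - [[0,0,-20],[0,0,0],0]
    - [[0,0,-25],[0,0,0],0]
    - [[0,0,0],[0,0,0.103],0]
    - [[0,0,0],[0,0,0.103],0]
    - [[0,0,0],[0,0,0.103],0]
    - [[0,0,0],[0,0,0.103],0]
    - [[0,0,0],[0,0,0.105],0]
    - [[0,0,0],[0,0,0],0]

```text
t: 10.35
tool_pos: [0.5734, -0.2078, 0.2665]
orientation: [[0.233, 0.972, -0.001], [0.972, -0.233, 0.0], [-0.0, -0.001, -1.0]]
force: [0.1, 0.0, -2.6]
width: 0.0228
grasp_force: 61.8
```

```bash
python3 -c "
from go import *
rel([578.7,259.5,65.6],np.deg2rad(-13.3))"
```

```text
tcp [ 573.4 -207.8  266.5] tool shift [ 455.6 -103.6  201. ] tool rz -0.0032 tilt z [-0.001  0.    -1.   ] F [ 0.1  0.  -2.6] w 0.0228 gf 61.8 t 10.35
```

>>> send_rows:
  increments:
    - [[20,-4,0],[0,0,0],0]
    - [[30,-7,0],[0,0,0],0]
    - [[30,-7,0],[0,0,0],0]
    - [[30,-7,0],[0,0,0],0]
    - [[30,-7,0],[0,0,0],0]
    - [[30,-7,0],[0,0,0],0]
    - [[30,-7,0],[0,0,0],0]
    - [[30,-7,0],[0,0,0],0]

```text
t: 11.15
tool_pos: [0.5752, 0.0293, 0.2669]
orientation: [[0.228, 0.974, -0.0], [0.974, -0.228, -0.0], [-0.0, -0.0, -1.0]]
force: [0.6, 0.6, -3.1]
width: 0.0232
grasp_force: 61.8
```

>>> send_rows:
  increments:
    - [[30,-7,0],[0,0,0],0]
    - [[30,-7,0],[0,0,0],0]
    - [[30,-7,0],[0,0,0],0]
    - [[30,-7,0],[0,0,0],0]
    - [[30,-7,0],[0,0,0],0]
    - [[30,-7,0],[0,0,0],0]
    - [[30,-7,0],[0,0,0],0]
    - [[16,-2,0],[0,0,0],0]

```text
t: 11.95
tool_pos: [0.5772, 0.2631, 0.2669]
orientation: [[0.226, 0.974, -0.001], [0.974, -0.226, 0.001], [0.001, -0.001, -1.0]]
force: [-0.6, 0.9, -2.4]
width: 0.0233
grasp_force: 61.8
```

>>> send_rows:
  increments:
    - [[0,0,20],[0,0,0],0]
    - [[0,0,30],[0,0,0],0]
    - [[0,0,30],[0,0,0],0]
    - [[0,0,20],[0,0,0],0]
    - [[0,0,10],[0,0,0],0]
    - [[0,0,0],[0,0,0],0]

```text
t: 12.55
tool_pos: [0.5779, 0.2588, 0.1558]
orientation: [[0.231, 0.973, -0.002], [0.973, -0.231, -0.001], [-0.002, -0.002, -1.0]]
force: [0.2, -0.2, -2.3]
width: 0.0234
grasp_force: 61.8
```

```bash
python3 -c "
from go import *
rel([578.7,259.5,65.6],np.deg2rad(-13.3))
c=camera('top');cv2.imwrite('pics/t5.png',cv2.resize(c['color'][130:280,80:280],None,fx=2.5,fy=2.5));c=camera('wrist');cv2.imwrite('pics/w5.png',c['color'])"
```

```text
tcp [577.9 258.8 155.8] tool shift [ 1.1  0.8 90.2] tool rz -0.0014 tilt z [-0.002 -0.001 -1.   ] F [ 0.2 -0.2 -2.3] w 0.0234 gf 61.8 t 12.55
```

View pics/w5.png

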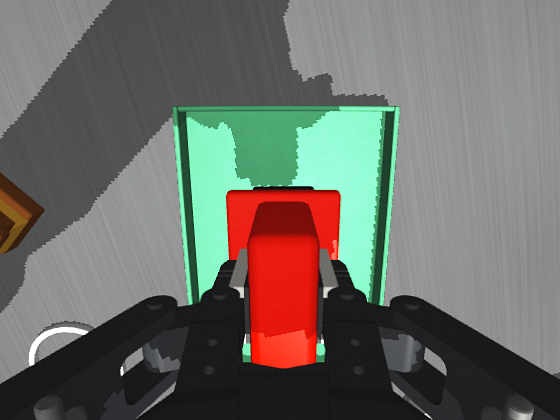

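The plug at (283,260) is centred between the tray walls (columns 180–390) and aligned with them in the empty half. I'll lower it.

>>> send_rows:
  increments:
    - [[0,0,20],[0,0,0],0]
    - [[0,0,25],[0,0,0],0]
    - [[0,0,20],[0,0,0],0]
    - [[0,0,10],[0,0,0],0]
    - [[0,0,6],[0,0,0],0]
    - [[0,0,3],[0,0,0],0]
    - [[0,0,2],[0,0,0],0]
    - [[0,0,0],[0,0,0],0]

```text
t: 13.45
tool_pos: [0.5787, 0.26, 0.0719]
orientation: [[0.232, 0.973, 0.001], [0.973, -0.232, 0.0], [0.001, 0.001, -1.0]]
force: [-1.0, -0.3, -2.3]
width: 0.0235
grasp_force: 61.8
```

>>> send_rows:
  increments:
    - [[0,0,1.5],[0,0,0],0]
    - [[0,0,1.5],[0,0,0],0]
    - [[0,0,0],[0,0,0],0]

```text
t: 13.75
tool_pos: [0.5783, 0.2598, 0.0683]
orientation: [[0.232, 0.973, 0.0], [0.973, -0.232, -0.0], [-0.0, 0.0, -1.0]]
force: [0.2, -0.1, -2.4]
width: 0.0233
grasp_force: 61.8
```

>>> send_rows:
  increments:
    - [[0,0,1],[0,0,0],0]
    - [[0,0,1],[0,0,0],0]
    - [[0,0,0],[0,0,0],0]

```text
t: 14.05
tool_pos: [0.5782, 0.2597, 0.0661]
orientation: [[0.232, 0.973, -0.0], [0.973, -0.232, -0.0], [-0.0, -0.0, -1.0]]
force: [-0.6, -0.4, -2.3]
width: 0.023
grasp_force: 61.8
```

>>> send_rows:
  increments:
    - [[0,0,1],[0,0,0],0]
    - [[0,0,0],[0,0,0],0]

```text
t: 14.25
tool_pos: [0.5784, 0.2599, 0.0657]
orientation: [[0.232, 0.973, 0.0], [0.973, -0.232, -0.0], [0.0, 0.0, -1.0]]
force: [-0.1, -0.6, 0.5]
width: 0.0231
grasp_force: 62.2
```

The foot has touched the floor: the force went from −2.3 to +0.5 N. I'll release gently and retreat upward.

>>> send_rows:
  increments:
    - [[0,0,0],[0,0,0],0.3]
    - [[0,0,0],[0,0,0],0.36]
    - [[0,0,0],[0,0,0],0.5]
    - [[0,0,0],[0,0,0],0.7]
    - [[0,0,0],[0,0,0],0.9]
    - [[0,0,0],[0,0,0],0.9]
    - [[0,0,-5],[0,0,0],0.9]
    - [[0,0,-10],[0,0,0],0.9]

```text
t: 15.05
tool_pos: [0.5778, 0.2596, 0.0801]
orientation: [[0.232, 0.973, -0.001], [0.973, -0.232, -0.001], [-0.001, -0.001, -1.0]]
force: [0.2, -0.2, -0.0]
width: 0.0769
grasp_force: 0.0
```

>>> send_rows:
  increments:
    - [[0,0,-20],[0,0,0],0.9]
    - [[0,0,-30],[0,0,0],0.9]
    - [[0,0,-30],[0,0,0],0.9]
    - [[0,0,-30],[0,0,0],0.9]
    - [[0,-30,-20],[0,0,0],0.9]
    - [[0,-40,0],[0,0,0],0.9]
    - [[0,-40,0],[0,0,0],0.9]
    - [[0,0,0],[0,0,0],0.9]

```text
t: 15.85
tool_pos: [0.4663, 0.2879, 0.2119]
orientation: [[0.226, 0.974, -0.0], [0.974, -0.226, 0.001], [0.001, -0.0, -1.0]]
force: [0.1, 0.3, 0.1]
width: 0.0766
grasp_force: 0.0
```

Run:
```python
from m import *
c=camera('top');cv2.imwrite('pics/t6.png',c['color']);P,R,O=pts(c);m=masks(c);Z=P[...,2];X=P[...,0];Y=P[...,1]
q=big(m['red']&(abs(X-.58)<.08)&(abs(Y-.26)<.08)&(Z>.095));print('red',q.sum(),rect(plane(R,O,q,.104)),np.median(Z[q]))
near=np.hypot(X-.57,Y+.2)<.19
q=big(m['blue']&near&(Z>.135));print('blue',rect(plane(R,O,q,.146)),np.median(Z[q]))
q=m['black']&near&(Z>.165)&(Z<.21);print('ball',q.sum(),P[q].mean(0).round(4))
H,S,V=cv2.split(cv2.cvtColor(c['color'],cv2.COLOR_BGR2HSV))
print('lock',rect(plane(R,O,big((Y>.03)&(Y<.4)&(X>.4)&(X<.75)&(H>18)&(H<36)&(S>90)),.022)),get_state()['t'])
```

```text
red 264 (array([573.8, 255.6]), array([57.9, 24.2]), 77.19) 0.10281072903649557
blue (array([ 545.7, -126.7]), array([24.3, 56.7]), 16.11) 0.14474785101930687
ball 36 [ 0.6358 -0.2932  0.1907]
lock (array([547. , 138.4]), array([52.9, 46.9]), 80.97) 15.9
```

View pics/t6.png

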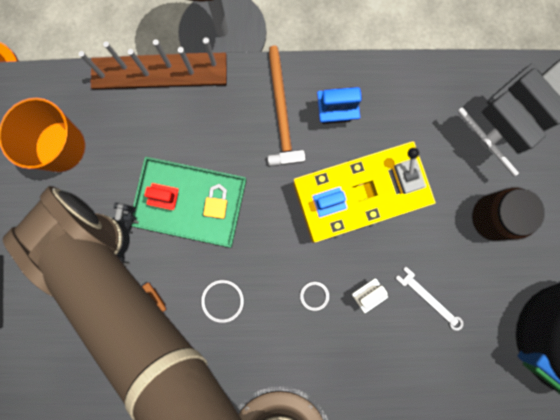

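The final top view shows the red plug standing upright at (161,197) beside the padlock at (215,203), with its top at 0.103 m. The lever ball at (413,153) moved 77 mm, the full throw. Blue at (329,203) and the padlock haven't moved, and the gripper is clear.

```bash
python3 -c "
from cell import ctrl
print(ctrl.finish_job())"
```

```text
the job is handed in; nothing more can be done
None
```

The job is handed in: the lever was pushed fully off first, then the red plug was pulled and set standing upright in the tray beside the padlock, with the blue plug still fully home; it took about 16 s.

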